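# Fit the check thermometer to the dry-block heater

## Robot

A 6-joint arm with a two-finger parallel gripper is mounted at the origin on the work surface. World frame = base frame: x ahead of the robot, y to its left, z up, the work surface at z = 0. Lengths are in m, angles in rad, forces in N, time in s.
With the tool pointing down it reaches from about 0.35 to 0.85 m from the base axis. Payload 8.1 kg.
Tool frame: the origin (TCP) lies at the very end of the fingers, on their centre line; the grasp point (between the pads) lies 19 mm behind it; z points along the fingers, y is the line along which they close (so a half turn about z gives the same grasp; the last joint's range is limited). The gripper opens to 93 mm and grips with 3 to 60 N. Pads are 15 mm wide; open, the fingers measure 128 mm over their backs; the gripper's body (75 mm by 188 mm) begins 65 mm behind the grasp point.
Start: joints at [1.116, 0.13, 1.488, -0, 1.523, -0.085], TCP at [0.217, 0.559, 0.219] pointing down, gripper open.
Joint ranges: [-2.96, 2.96], [-0.89, 2.26], [0.02, 2.5], [-1.34, 4.48], [0, 2.73], [-2.66, 2.66]. Speed limits (rad/s): [2.39, 2.39, 2.79, 3.14, 3.14, 3.14].

## Interface

Orientations are given as a rotation vector (axis times angle).
In Python, from plant import robot, imaging gives the robot as it stands.
- The arm moves only by the tool jog_arm, never from a script. Its argument "rows" is a list of rows, each a list of 2 entries, a list of its own where there are three numbers: the shift along the tool's x, y, z each as a share of 0.2 m, from -1 to 1, then the turn, a rotation vector about the tool's x, y, z each as a share of pi/2 rad, from -1 to 1. A call has 1 to 5 rows; each row is the pose to reach, as a shift and turn from the pose commanded when the call began, along the tool's axes at that moment; what a row does not reach only later rows make up. A row lasts 1/10 s, in which the tool goes at most 50 mm and 8.59 degrees, less where a joint would pass 70% of its speed; a pose out of reach is approached as far as the arm can. A call with a number of a shift or a turn outside -1 to 1 is refused whole. A call with a gripper value outside its range is refused whole. "hand" is the closure, from -1 (fully open) to 1 (shut), set as the call begins (left out, the last holds). The fingers move at their own pace and stop on an object; "squeeze" is the grip in N (left out, the last holds). Time passes only in rows, so rows that repeat a pose let the fingers close. It gives the time, the measured TCP pose, the force, the opening and the grip force at its end, in the units of the state.
- robot.read_state(): the state, without advancing time (a new reading comes with each control period).
- imaging.read_camera(name): name is "scene" or "side" or "wrist"; returns a dict with "frame" (384x512x3 uint8, red, green, blue), "vertical_fov" (degrees; the focal length in pixels is half the picture's height over the tangent of half this angle, whatever the lens; pixels are square), "cx", "cy" (the principal point, pixels), "R" (3x3) and "t" (3): a world point X has camera coordinates R X + t. Camera axes: x right, y down, z forward; pixel columns grow to the right and rows downward; lengths in m; the calibration is good to about 2 mm. A picture is of the moment at which its call begins. There is no depth.
- robot.close_job(): hands the job in; it is judged then, once.
The state is a dict: "t": time; "q": joint angles; "dq": joint speeds; "joint_torque": joint torques, N m; "tool_pos": TCP position; "orientation": TCP orientation; "force": force on the tool from outside, world axes, zero at the start; "wrist_torque": the same for the moment, N m; "opening": finger opening in m; "gripper_force": force on a finger pad.
Only numpy, scipy, OpenCV 4.12 (cv2) and the standard library are available. Lean on these libraries where they do the work, as an engineer would, in place of code of your own. Each camera call takes 0.05 s, during which the arm holds its last target. There are 200 camera calls.

## Task

Take the dial thermometer (the rod with the thick square head) out of the white storage rack and put its stem down through the eyelet of the steel bracket over the dry-block heater, until its collar sits flat on the bracket. Keep hold of it until the stem is well into the eyelet rather than dropping it in, then let go. Leave the other two rods in the rack and do not knock over the bottle or the jar.

Things in the scene. Friction and masses are not known exactly. Their poses are not given: they have to be found in the camera images.
- probe: Steel dial thermometer, 120 g, hanging upright by its collar in one of the rack's three holes. Stem: 10 mm across, 105 mm long, last 8 mm tapered to 5 mm. Collar: disc 32 mm across, 6 mm thick. Head on the collar: square block 28 x 28 mm, faces along x and y, 44 mm tall, pale dial on its flat top, 50 mm above the origin. Origin: centre of the collar's underside; z up along the axis.
- probe_tip (a point): The lower end of the thermometer's stem, 105 mm below the origin of the thermometer.
- eyelet (a point): Centre of the eyelet's mouth, on the bracket's upper face, 135 mm above the table. Vertical through hole 16 mm across with a 2.5 mm chamfer, in a level steel plate 44 x 44 mm, 10 mm thick. Axes as the heater's, z up. Nothing on the heater is higher.
- heater: Fixed white dry-block heater, left or right on the table. Origin on the table below the eyelet. Housing x -110 to +80, y -75 to +75 mm, 85 mm high; grey tube caps on its aluminium block reach 99 mm. A steel post at x = +70 mm carries the bracket, which reaches to -x. Under the eyelet is an open well 30 mm wide; its floor, 14 mm above the table, is 16 mm below the seated stem's end.
- rack: Fixed white storage rack, open at front and back, 90 mm (x) by 210 mm (y), upper face 120 mm above the table; top plate 70 mm by 210 mm, 10 mm thick. Three vertical holes, 14 mm across, at y = -70, 0 and +70 mm on its centre line. Origin: centre of its underside, on the table.
- t_rod: T-handled steel rod, not to be moved: same steel 10 mm stem, 105 mm long, and 32 mm collar disc as the thermometer; stands in another hole of the rack. Origin: centre of the collar's underside, z up. Its cross bar, 60 mm long and 12 mm thick, lies along x, 24 mm above the origin.
- ball_rod: Ball-topped steel rod, not to be moved: same steel 10 mm stem, 105 mm long, and 32 mm collar disc as the thermometer; stands in another hole of the rack. Origin: centre of the collar's underside, z up. Slim neck 10 mm across and a ball 22 mm across, its top 37 mm above the origin.
- bottle: Brown glass bottle, 48 mm across, 105 mm tall, between the heater and the rack. Origin: centre of its base.
- jar: Clear jar, 48 mm across, 65 mm tall, between the heater and the rack. Origin: centre of its base.

How it is judged:
By the outcome, as a careful person would: the job done as asked, in the order asked, and still so for the second after the job is handed in, with the robot touching nothing.
It also fails if it takes over 51 s, if anything falls off the work surface, if the arm or the gripper's body presses on something with over 40 N, if the wrist force passes 120 N, or if a joint passes its speed limit or range.

## Working session

There is one attempt and no reset: what is moved stays moved. The work goes in short steps, Python scripts to look and compute and a tool call to move; the robot and the scene stay as the last step left them, time stands still between calls to the robot, and variables do not carry over. Pictures are saved under pics/ and viewed, at most 10 in all, crops included, and the job is handed in when it is done.

Besides the shell and the picture viewer there is one more tool, called after "Emit:" by a JSON object that holds its "api" and its "payload". jog_arm: Moves the arm, as the interface text tells. Its arguments: {"type":"object","properties":{"rows":{"type":"array"},"hand":{"type":"number"},"squeeze":{"type":"number"}},"required":["rows"]}

```bash
mkdir -p pics; ls
cat > h.py <<'E'
import numpy as np, cv2
from plant import robot, imaging
def cam(n,save=None):
    c=imaging.read_camera(n)
    if save: cv2.imwrite(save,c["frame"][:,:,::-1])
    f=c["frame"].shape[0]/2/np.tan(np.radians(c["vertical_fov"])/2)
    return dict(f=f,cx=c["cx"],cy=c["cy"],R=np.array(c["R"]),t=np.array(c["t"]),im=c["frame"])
def ray(c,u,v):
    d=c["R"].T@np.array([(u-c["cx"])/c["f"],(v-c["cy"])/c["f"],1]); return -c["R"].T@c["t"],d
def atz(c,u,v,z):
    o,d=ray(c,u,v); return o+d*(z-o[2])/d[2]
def proj(c,X):
    p=c["R"]@np.array(X)+c["t"]; return np.array([c["cx"],c["cy"]])+c["f"]*p[:2]/p[2]
E
python3 - <<'E'
from h import *
a=[cam(n,f"pics/{n}0.png") for n in("scene","side","wrist")]
for c in a: print(c["im"].shape,c["f"],c["cx"],c["cy"],-c["R"].T@c["t"],c["R"][2])
s=robot.read_state();print(s)
cv2.imwrite("pics/both.png",np.hstack([x["im"] for x in a[:2]])[:,:,::-1][:, :, :])
E
```

```text
pics
(384, 512, 3) 380.3837154146326 258.70019697602464 191.08514773439467 [ 1.19272478 -0.07134473  0.62086517] [-0.76470953  0.12873183 -0.63138535]
(384, 512, 3) 412.54592132571355 256.03488536574207 192.53183771861555 [ 0.43887813 -0.77080646  0.57640574] [ 0.13566057  0.85068817 -0.507864  ]
(384, 512, 3) 322.44236090984583 252.40413976428033 195.30619636963442 [0.14888362 0.58363827 0.38399038] [ 0.23945758 -0.09440166 -0.96630657]
{'t': 0.15, 'q': array([ 1.11561617e+00,  1.31000551e-01,  1.48901705e+00, -4.29539836e-06,
        1.52299166e+00, -8.53699667e-02]), 'dq': array([-1.74876209e-03, -2.28018711e-03, -5.24112662e-03, -2.49122388e-03,
        1.25749838e-03,  6.36626406e-05]), 'joint_torque': array([ 2.82774936e-04, -5.60475290e+01, -4.92337239e+01,  7.68039166e-02,
        3.04842833e-02, -1.14672403e-04]), 'tool_pos': array([0.21663649, 0.55906245, 0.21782736]), 'orientation': array([-5.77522770e-01, -3.08767176e+00,  2.14597169e-03]), 'force': array([1.21968523, 0.7284672 , 0.14169883]), 'wrist_torque': array([-0.04420008,  0.01486248, -0.02331833]), 'gripper_force': 0.0, 'opening': 0.09281603946163587}
```

View pics/scene0.png

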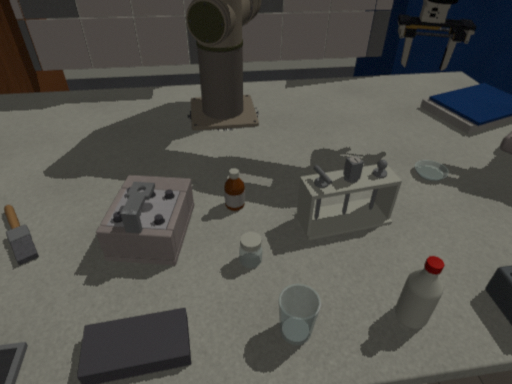

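View pics/side0.png

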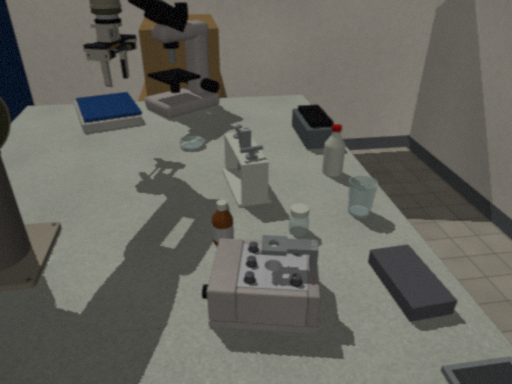

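The scene view shows the rack at about (350,195): T-rod at (322,176), thermometer head in the middle hole at (353,168), ball rod at (382,168). The heater's bracket is at about (138,205), the bottle at (235,190) and the jar at (251,250). The side view shows the bracket at about (290,245). I'll enlarge these.

Run:
```python
from h import *
s=cv2.imread("pics/scene0.png");d=cv2.imread("pics/side0.png")
R=lambda im,x,y,w,h:cv2.resize(im[y:y+h,x:x+w],(400,300),interpolation=cv2.INTER_CUBIC)
cv2.imwrite("pics/crop.png",np.vstack([np.hstack([R(s,300,145,100,75),R(s,100,170,100,75)]),np.hstack([R(d,200,115,100,75),R(d,230,225,100,75)])]))
```

```text
(no output)
```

View pics/crop.png

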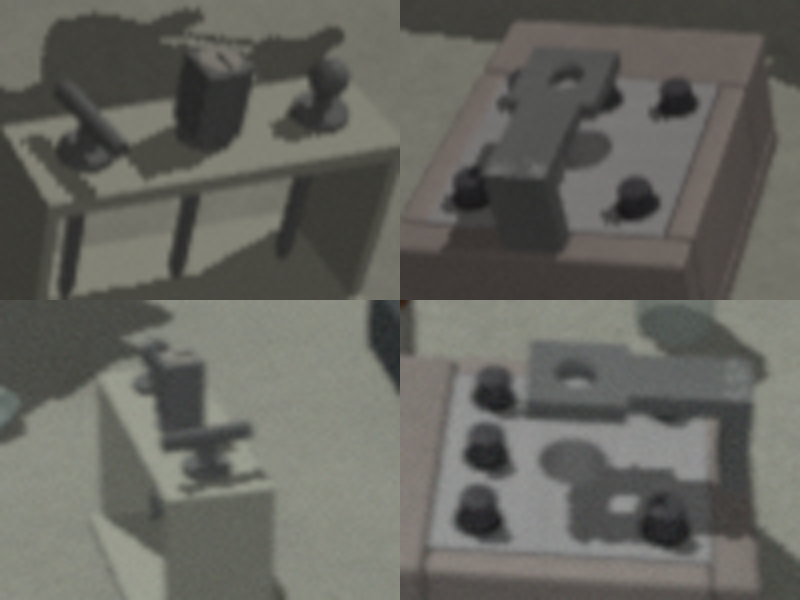

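The crops show the eyelet centre at scene (142,189) and side (273.8,243.3). The thermometer's dial-top centre is at scene (354,159.5) and side (245.5,128.7).

```bash
cat >> h.py <<'E'
def tri(c1,p1,c2,p2):
    A=[];b=[]
    for c,p in((c1,p1),(c2,p2)):
        o,d=ray(c,*p);d=d/np.linalg.norm(d);P=np.eye(3)-np.outer(d,d);A.append(P);b.append(P@o)
    return np.linalg.lstsq(np.vstack(A),np.hstack(b),rcond=None)[0]
E
python3 - <<'E'
from h import *
s=cam("scene");d=cam("side")
for n,a,b,z in(("eye",(142,189),(273.75,243.25),.135),("dial",(354.3,159.5),(245.5,128.7),.17)):
    print(n,tri(s,a,d,b),atz(s,*a,z),atz(d,*b,z))
# rack top corners z .12 
for p in((301,177),(312.5,196.5),(399.5,181.5),(385,165)): print(atz(s,*p,.12))
# heater plate corners scene (z .135)
for p in((132.5,182),(154,182.5)): print(atz(s,*p,.135))
# bottle, jar base
for p in((235,206),(250,262)): print(atz(s,*p,0))
w=cam("wrist");print(w["R"],w["t"],robot.read_state()["orientation"])
E
```

```text
eye [ 0.56152773 -0.20553478  0.13246752] [ 0.56560546 -0.20509418  0.135     ] [ 0.56057674 -0.20795695  0.135     ]
dial [0.57056669 0.23598936 0.17113563] [0.56998485 0.23615955 0.17      ] [0.57084652 0.2403697  0.17      ]
[0.55040213 0.13014067 0.12      ]
[0.61855242 0.13769979 0.12      ]
[0.59507131 0.33887748 0.12      ]
[0.53175994 0.33288313 0.12      ]
[ 0.53942245 -0.22626464  0.135     ]
[ 0.54709564 -0.18240761  0.135     ]
[ 0.49030506 -0.01156252  0.        ]
[0.6715875  0.00075075 0.        ]
[[ 3.62112096e-01  9.32134390e-01 -5.56684208e-04]
 [ 9.00764972e-01 -3.49772067e-01  2.57452842e-01]
 [ 2.39785935e-01 -9.37282299e-02 -9.66290704e-01]] [-0.59784804 -0.02894947  0.39046652] [-5.77589795e-01 -3.08788480e+00  9.85753405e-04]
```

View pics/wrist0.png

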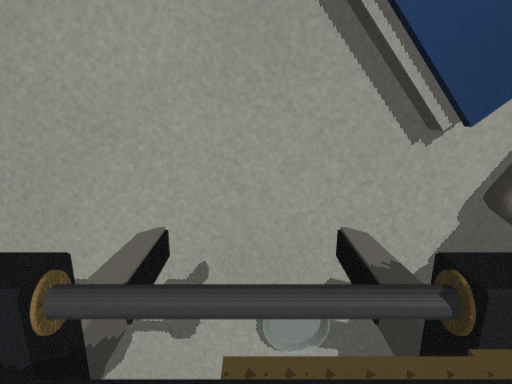

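The wrist view shows only the fingertips at (165,235) and (340,235) and the tray. The measurements agree with the given sizes: the dial triangulates to z=0.171 against 0.170, the eyelet to 0.132 against 0.135, and the rack centre to about (0.574,0.235). I'll move near the rack and look with the wrist camera.

Emit:
{"api": "jog_arm", "payload": {"rows": [[[-0.25,-0.12,-0.06],[0,0,0]],[[-0.5,-0.24,-0.12],[0,0,0]],[[-0.75,-0.36,-0.15],[0,0,0]],[[-0.76,-0.36,-0.15],[0,0,0]],[[-0.76,-0.36,-0.15],[0,0,0]]], "hand": -1}}

```text
t: 0.8
tool_pos: [0.3349, 0.4356, 0.2494]
orientation: [0.583, 3.086, 0.001]
force: [0.6, 0.2, 0.2]
opening: 0.0931
gripper_force: 0.0
```

Emit:
{"api": "jog_arm", "payload": {"rows": [[[-0.25,-0.12,0],[0,0,0]],[[-0.5,-0.24,0],[0,0,0]],[[-0.75,-0.36,0],[0,0,0]],[[-0.76,-0.36,0],[0,0,0]],[[-0.76,-0.36,0],[0,0,0]]]}}

```text
t: 1.3
tool_pos: [0.4493, 0.3141, 0.2482]
orientation: [-0.582, -3.087, 0.001]
force: [-0.0, 0.5, -0.2]
opening: 0.093
gripper_force: 0.0
```

Emit:
{"api": "jog_arm", "payload": {"rows": [[[-0.2,-0.1,0],[0,0,0.09]],[[-0.4,-0.2,0],[0,0,0.18]],[[-0.55,-0.26,0],[0,0,0.26]],[[-0.65,-0.31,0],[0,0,0.35]],[[-0.76,-0.36,0],[0,0,0.44]]]}}

```text
t: 1.8
tool_pos: [0.5638, 0.1945, 0.2483]
orientation: [-1.595, -2.705, -0.0]
force: [-0.0, 0.6, 0.9]
opening: 0.0926
gripper_force: 0.0
```

Emit:
{"api": "jog_arm", "payload": {"rows": [[[0,0,0],[0,0,0.09]],[[0,0,0],[0,0,0.18]],[[0,0,0],[0,0,0.26]],[[0,0,0],[0,0,0.26]],[[0,0,0],[0,0,0.26]]]}}

```text
t: 2.3
tool_pos: [0.5633, 0.1948, 0.2484]
orientation: [-2.099, -2.336, 0.0]
force: [0.3, 0.0, -0.2]
opening: 0.0928
gripper_force: 0.0
```

```bash
cat >> h.py <<'E'
from scipy.spatial.transform import Rotation as Ro
def to(p,yaw=None):
    """shares to reach TCP p, tool y at yaw (rad), tool down"""
    s=robot.read_state();R=Ro.from_rotvec(s["orientation"])
    sh=R.inv().apply(np.array(p)-s["tool_pos"])/.2
    tu=None
    if yaw is not None:
        y=np.array([np.cos(yaw),np.sin(yaw),0]);z=np.array([0,0,-1.]);T=np.c_[np.cross(y,z),y,z]
        tu=((R.inv()*Ro.from_matrix(T)).as_rotvec()/(np.pi/2)).round(3)
    m=R.as_matrix()
    print("t",s["t"],"pos",s["tool_pos"].round(4),"yaw",np.degrees(np.arctan2(m[1,1],m[0,1])).round(2),"shift",sh.round(3),"turn",tu,"F",s["force"].round(1),"open",round(s["opening"],4),"grip",s["gripper_force"])
E
python3 - <<'E'
from h import *
to((.565,.19,.25),.1)
c=cam("wrist","pics/w1.png"); print(proj(c,(.5706,.236,.17)))
E
```

```text
t 2.3 pos [0.5633 0.1948 0.2484] yaw 6.12 shift [-0.025  0.006 -0.008] turn [-0.    -0.     0.004] F [ 0.3  0.  -0.2] open 0.0928 grip 0.0
[269.82236999 150.25507774]
```

View pics/w1.png

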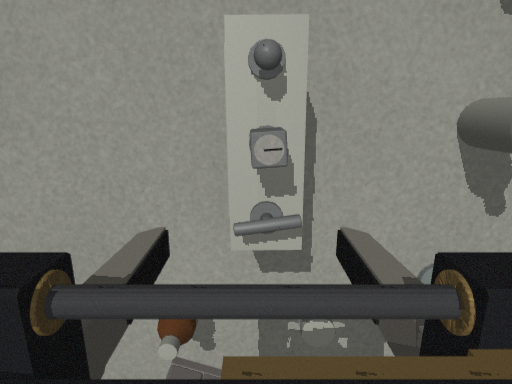

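The wrist view shows the thermometer's square top centred at (268.5,148), aligned with the gripper. The T-bar is at (267,225) and the ball at (267,55). The predicted position of (269.8,150.3) agrees to about 1 mm.

Run:
```python
from h import *
c=cam("wrist"); p=atz(c,268.5,148,.17);print(p)
p=(p[:2]+np.array([.5706,.236]))/2
to((*p,.20),.107); to((*p,.133),.107)
```

```text
[0.56955249 0.23727675 0.17      ]
t 2.4 pos [0.5636 0.1942 0.2485] yaw 6.04 shift [0.208 0.055 0.243] turn [-0.    -0.    -0.001] F [ 0.2 -0.1  0.5] open 0.093 grip 0.0
t 2.4 pos [0.5636 0.1942 0.2485] yaw 6.04 shift [0.207 0.055 0.578] turn [-0.    -0.    -0.001] F [ 0.2 -0.1  0.5] open 0.093 grip 0.0
```

Emit:
{"api": "jog_arm", "payload": {"rows": [[[0.208,0.055,0],[0,0,0]],[[0.208,0.055,0.15],[0,0,0]],[[0.208,0.055,0.3],[0,0,0]],[[0.208,0.055,0.43],[0,0,0]],[[0.208,0.055,0.52],[0,0,0]]]}}

```text
t: 2.9
tool_pos: [0.5694, 0.2359, 0.1421]
orientation: [-2.102, -2.333, 0.004]
force: [-0.3, -0.7, 0.6]
opening: 0.0929
gripper_force: 0.0
```

Emit:
{"api": "jog_arm", "payload": {"rows": [[[0,0,0.03],[0,0,0]],[[0,0,0.06],[0,0,0]],[[0,0,0.06],[0,0,0]],[[0,0,0.06],[0,0,0]]]}}

```text
t: 3.3
tool_pos: [0.5714, 0.236, 0.1339]
orientation: [2.105, 2.331, 0.002]
force: [0.1, 0.0, -0.4]
opening: 0.0931
gripper_force: 0.0
```

Emit:
{"api": "jog_arm", "payload": {"rows": [[[0,0,0],[0,0,0]],[[0,0,0],[0,0,0]],[[0,0,0],[0,0,0]],[[0,0,0],[0,0,0]],[[0,0,0],[0,0,0]]], "hand": 1, "squeeze": 30}}

```text
t: 3.8
tool_pos: [0.5707, 0.2358, 0.1327]
orientation: [2.106, 2.331, 0.0]
force: [-0.4, -0.3, -0.2]
opening: 0.0575
gripper_force: 0.0
```

Emit:
{"api": "jog_arm", "payload": {"rows": [[[0,0,0],[0,0,0]],[[0,0,0],[0,0,0]],[[0,0,0],[0,0,0]],[[0,0,0],[0,0,0]],[[0,0,0],[0,0,0]]]}}

```text
t: 4.3
tool_pos: [0.5707, 0.2357, 0.1326]
orientation: [2.106, 2.331, -0.0]
force: [0.8, -0.5, -0.3]
opening: 0.0286
gripper_force: 29.3
```

The opening of 28.6 mm matches the head. Lifting straight up.

Emit:
{"api": "jog_arm", "payload": {"rows": [[[0,0,-0.06],[0,0,0]],[[0,0,-0.14],[0,0,0]],[[0,0,-0.24],[0,0,0]],[[0,0,-0.36],[0,0,0]],[[0,0,-0.48],[0,0,0]]]}}

```text
t: 4.8
tool_pos: [0.5708, 0.2358, 0.2313]
orientation: [2.106, 2.331, 0.002]
force: [0.5, -0.1, -0.8]
opening: 0.0286
gripper_force: 29.3
```

Emit:
{"api": "jog_arm", "payload": {"rows": [[[0,0,-0.12],[0,0,0]],[[0,0,-0.24],[0,0,0]],[[0,0,-0.32],[0,0,0]],[[0,0,-0.36],[0,0,0]],[[0,0,-0.36],[0,0,0]]]}}

```text
t: 5.3
tool_pos: [0.5712, 0.2359, 0.3024]
orientation: [2.105, 2.33, 0.003]
force: [0.1, 0.4, -1.8]
opening: 0.0283
gripper_force: 29.3
```

Run:
```python
from h import *
to((.5635,-.12,.30),.107)
```

```text
t 5.3 pos [0.5712 0.2359 0.3024] yaw 5.81 shift [-1.767 -0.219  0.01 ] turn [ 0.002 -0.    -0.004] F [ 0.1  0.4 -1.8] open 0.0283 grip 29.275304675102234
```

Emit:
{"api": "jog_arm", "payload": {"rows": [[[-0.15,-0.02,0],[0,0,0]],[[-0.35,-0.04,0],[0,0,0]],[[-0.55,-0.07,0],[0,0,0]],[[-0.75,-0.09,0],[0,0,0]],[[-0.9,-0.11,0],[0,0,0]]]}}

```text
t: 5.8
tool_pos: [0.5661, 0.0522, 0.2988]
orientation: [-2.106, -2.329, 0.003]
force: [0.4, 0.1, -0.6]
opening: 0.0286
gripper_force: 29.3
```

Emit:
{"api": "jog_arm", "payload": {"rows": [[[-0.2,-0.02,0],[0,0,0]],[[-0.4,-0.05,0],[0,0,0]],[[-0.6,-0.07,0],[0,0,0]],[[-0.8,-0.1,0],[0,0,0]],[[-0.9,-0.11,0],[0,0,0]]]}}

```text
t: 6.3
tool_pos: [0.5621, -0.1299, 0.2987]
orientation: [-2.107, -2.327, 0.003]
force: [-0.6, -0.3, -1.9]
opening: 0.0282
gripper_force: 29.3
```

Emit:
{"api": "jog_arm", "payload": {"rows": [[[-0.2,-0.02,0],[0,0,0]],[[-0.4,-0.05,0],[0,0,0]],[[-0.6,-0.07,0],[0,0,0]],[[-0.7,-0.09,0],[0,0,0]],[[-0.75,-0.09,0],[0,0,0]]]}}

```text
t: 6.8
tool_pos: [0.5595, -0.2798, 0.2985]
orientation: [-2.107, -2.326, 0.002]
force: [-0.1, 0.0, -1.4]
opening: 0.0283
gripper_force: 29.3
```

Emit:
{"api": "jog_arm", "payload": {"rows": [[[0,0,0],[0,0,0]],[[0,0,0],[0,0,0]],[[0,0,0],[0,0,0]]]}}

```text
t: 7.1
tool_pos: [0.561, -0.2765, 0.3006]
orientation: [-2.104, -2.333, -0.0]
force: [0.5, -0.2, -1.5]
opening: 0.0283
gripper_force: 29.3
```

Run:
```python
from h import *
to((.5635,-.2065,.30),.107)
c=cam("wrist","pics/w2.png");print(proj(c,(.5635,-.2065,.135)))
s=cam("scene","pics/s2.png");d=cam("side","pics/d2.png")
x,y=proj(c,(.5635,-.2065,.135)).astype(int)
im=cv2.imread("pics/w2.png")
cr=im[max(0,y-75):max(0,y-75)+150,x-100:x+100]
print("origin",x-100,max(0,y-75))
cv2.imwrite("pics/w2c.png",np.hstack([cv2.resize(cr,(400,300),interpolation=cv2.INTER_CUBIC),cv2.resize(im,(400,300))]))
```

```text
t 7.1 pos [ 0.561  -0.2765  0.3006] yaw 5.9 shift [0.347 0.049 0.003] turn [-0.    -0.    -0.003] F [ 0.5 -0.2 -1.5] open 0.0283 grip 29.275272488594055
[263.72456789 110.26620267]
origin 163 35
```

View pics/w2c.png

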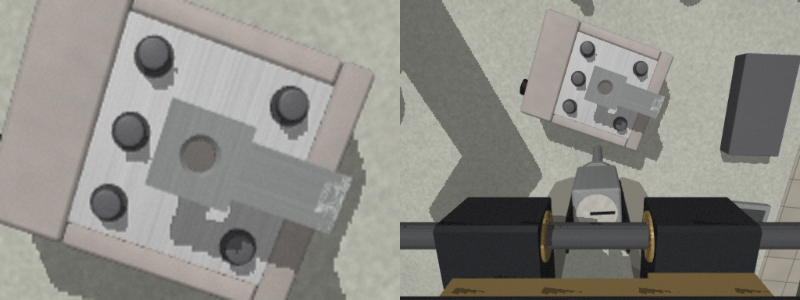

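The wrist view shows the eyelet centred at (263,111.5), against a prediction of (263.7,110.3), so they agree within 1 mm. The probe hangs straight in the gripper. Next I'll move over the eyelet and check the tip with the fixed cameras.

Run:
```python
from h import *
c=cam("wrist");p=atz(c,263,111.5,.135);print(p)
p=(p[:2]+np.array([.5625,-.206]))/2;print(p)
to((*p,.275),.107)
```

```text
[ 0.56300867 -0.20822975  0.135     ]
[ 0.56275433 -0.20711487]
t 7.3 pos [ 0.5609 -0.277   0.301 ] yaw 5.88 shift [0.347 0.045 0.13 ] turn [ 0.     0.    -0.003] F [ 0.   0.1 -1.4] open 0.0282 grip 29.275369942188263
```

Emit:
{"api": "jog_arm", "payload": {"rows": [[[0.17,0.02,0],[0,0,0]],[[0.3,0.04,0.05],[0,0,0]],[[0.347,0.045,0.13],[0,0,0]],[[0.347,0.045,0.13],[0,0,0]],[[0.347,0.045,0.13],[0,0,0]]]}}

```text
t: 7.8
tool_pos: [0.5624, -0.2078, 0.2748]
orientation: [-2.105, -2.332, 0.001]
force: [-0.4, 0.2, -1.6]
opening: 0.0288
gripper_force: 29.3
```

Emit:
{"api": "jog_arm", "payload": {"rows": [[[0.347,0.045,0.13],[0,0,0]]]}}

```text
t: 7.9
tool_pos: [0.5651, -0.1662, 0.2606]
orientation: [2.108, 2.32, 0.0]
force: [-0.1, 0.5, -0.8]
opening: 0.0281
gripper_force: 29.3
```

My second call repeated a shift by mistake. The tip is still above the bracket (about z 0.142), so I'll raise and settle.

Emit:
{"api": "jog_arm", "payload": {"rows": [[[0,0,-0.07],[0,0,0]],[[0,0,-0.07],[0,0,0]],[[0,0,-0.07],[0,0,0]]]}}

```text
t: 8.2
tool_pos: [0.5648, -0.1625, 0.2731]
orientation: [2.104, 2.328, 0.001]
force: [1.1, -0.6, -1.3]
opening: 0.0282
gripper_force: 29.3
```

Run:
```python
from h import *
to((.5628,-.2071,.275),.107)
```

```text
t 8.2 pos [ 0.5648 -0.1625  0.2731] yaw 5.77 shift [-0.221 -0.032 -0.009] turn [ 0.002  0.001 -0.004] F [ 1.1 -0.6 -1.3] open 0.0282 grip 29.275216162204742
```

Emit:
{"api": "jog_arm", "payload": {"rows": [[[-0.1,-0.015,-0.009],[0,0,0]],[[-0.18,-0.025,-0.009],[0,0,0]],[[-0.221,-0.032,-0.009],[0,0,0]],[[-0.221,-0.032,-0.009],[0,0,0]],[[-0.221,-0.032,-0.009],[0,0,0]]]}}

```text
t: 8.7
tool_pos: [0.5619, -0.206, 0.2728]
orientation: [-2.107, -2.33, -0.0]
force: [-0.5, -0.1, -2.7]
opening: 0.0284
gripper_force: 29.3
```

Run:
```python
from h import *
to((.5628,-.2071,.275),.107)
s=cam("scene","pics/s3.png");d=cam("side","pics/d3.png")
out=[]
for c,n in((s,"s"),(d,"d")):
    x,y=proj(c,(.5628,-.2071,.16)).astype(int);x0,y0=x-40,y-35
    print(n,x0,y0);out.append(cv2.resize(c["im"][y0:y0+80,x0:x0+80],(400,400),interpolation=cv2.INTER_CUBIC))
cv2.imwrite("pics/c3.png",np.hstack(out)[:,:,::-1])
```

```text
t 8.7 pos [ 0.5619 -0.206   0.2728] yaw 5.75 shift [-0.006  0.004 -0.011] turn [-0.    -0.    -0.004] F [-0.5 -0.1 -2.7] open 0.0284 grip 29.275282323360443
s 98 143
d 235 196
```

View pics/c3.png

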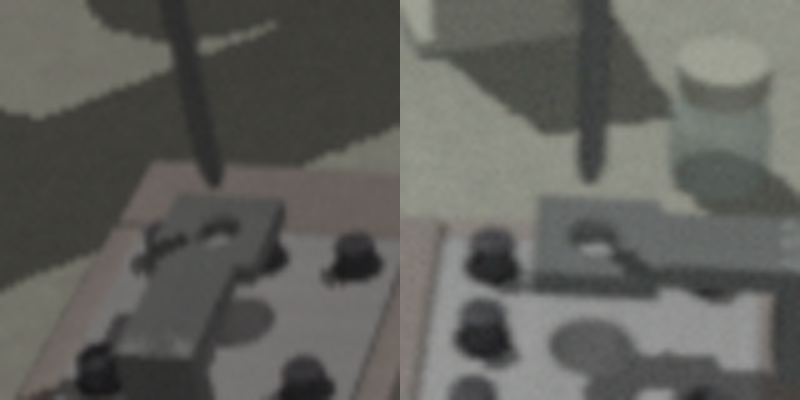

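The crops show the tip at scene (140.8,179.6) and side (273.4,232), and the eyelet mouth at scene (142,189.4) and side (274,243.6).

Run:
```python
from h import *
s=cam("scene");d=cam("side")
t=tri(s,(140.8,179.6),d,(273.4,232));e=tri(s,(142,189.4),d,(274,243.6));print(t,e,e-t)
for n,dz in(("down",0),):
  for z in(.155,.157): print(z,[ (atz(c,*q,.135)-atz(c,*p,z)).round(4) for c,p,q in((s,(140.8,179.6),(142,189.4)),(d,(273.4,232),(274,243.6)))])
to((.5628,-.2071,.275),.107)
```

```text
[ 0.56055911 -0.20391767  0.15564967] [ 0.56195921 -0.20563728  0.13175191] [ 0.0014001  -0.00171961 -0.02389776]
0.155 [array([ 0.0064, -0.0006, -0.02  ]), array([ 0.0003, -0.0068, -0.02  ])]
0.157 [array([ 0.0037, -0.0012, -0.022 ]), array([ 0.0009, -0.0041, -0.022 ])]
t 8.9 pos [ 0.562  -0.2052  0.273 ] yaw 5.85 shift [-0.01   0.003 -0.01 ] turn [-0.    -0.    -0.003] F [-0.2  0.2 -1.3] open 0.0283 grip 29.27526980638504
```

The relative offset (about +1 mm x, −1.6 mm y) agrees with the absolute estimate. Lowering into the eyelet.

Emit:
{"api": "jog_arm", "payload": {"rows": [[[-0.009,0.004,0],[0,0,0]],[[-0.009,0.004,0.05],[0,0,0]],[[-0.009,0.004,0.1],[0,0,0]],[[-0.009,0.004,0.15],[0,0,0]],[[-0.009,0.004,0.2],[0,0,0]]]}}

```text
t: 9.4
tool_pos: [0.5626, -0.2072, 0.2314]
orientation: [-2.105, -2.33, 0.001]
force: [0.6, 0.2, -1.4]
opening: 0.0283
gripper_force: 29.3
```

The tip is 20 mm into the hole with no contact force. Continuing.

Emit:
{"api": "jog_arm", "payload": {"rows": [[[0,0,0.07],[0,0,0]],[[0,0,0.14],[0,0,0]],[[0,0,0.21],[0,0,0]],[[0,0,0.28],[0,0,0]],[[0,0,0.34],[0,0,0]]]}}

```text
t: 9.9
tool_pos: [0.5626, -0.2073, 0.1634]
orientation: [-2.105, -2.331, 0.0]
force: [-1.4, -0.3, -1.1]
opening: 0.0283
gripper_force: 29.3
```

Emit:
{"api": "jog_arm", "payload": {"rows": [[[0,0,0.02],[0,0,0]],[[0,0,0.04],[0,0,0]],[[0,0,0.04],[0,0,0]],[[0,0,0.04],[0,0,0]]]}}

```text
t: 10.3
tool_pos: [0.5632, -0.2075, 0.1575]
orientation: [2.106, 2.331, 0.0]
force: [-0.3, 0.3, -1.3]
opening: 0.0281
gripper_force: 29.3
```

Emit:
{"api": "jog_arm", "payload": {"rows": [[[0,0,0.02],[0,0,0]],[[0,0,0.035],[0,0,0]],[[0,0,0.04],[0,0,0]],[[0,0,0.04],[0,0,0]],[[0,0,0.04],[0,0,0]]]}}

```text
t: 10.8
tool_pos: [0.5629, -0.2074, 0.149]
orientation: [-2.106, -2.331, 0.0]
force: [1.0, 0.7, -0.4]
opening: 0.0281
gripper_force: 29.3
```

Emit:
{"api": "jog_arm", "payload": {"rows": [[[0,0,0.003],[0,0,0]],[[0,0,0.006],[0,0,0]],[[0,0,0.006],[0,0,0]]]}}

```text
t: 11.1
tool_pos: [0.5629, -0.2074, 0.1478]
orientation: [-2.106, -2.331, 0.0]
force: [-0.1, -0.7, -1.1]
opening: 0.0279
gripper_force: 29.3
```

Emit:
{"api": "jog_arm", "payload": {"rows": [[[0,0,0.003],[0,0,0]],[[0,0,0.005],[0,0,0]],[[0,0,0.005],[0,0,0]]]}}

```text
t: 11.4
tool_pos: [0.563, -0.2075, 0.1476]
orientation: [2.106, 2.331, 0.0]
force: [-3.7, 1.4, 5.5]
opening: 0.0283
gripper_force: 29.3
```

Contact: force is +5.5 N upward at the expected height, so the collar is seated. Release.

Emit:
{"api": "jog_arm", "payload": {"rows": [[[0,0,0],[0,0,0]],[[0,0,0],[0,0,0]],[[0,0,0],[0,0,0]],[[0,0,0],[0,0,0]],[[0,0,0],[0,0,0]]], "hand": 0}}

```text
t: 11.9
tool_pos: [0.5629, -0.2074, 0.1467]
orientation: [-2.106, -2.331, 0.0]
force: [0.1, 0.3, 0.4]
opening: 0.0462
gripper_force: 0.0
```

Emit:
{"api": "jog_arm", "payload": {"rows": [[[0,0,0],[0,0,0]],[[0,0,-0.06],[0,0,0]],[[0,0,-0.2],[0,0,0]],[[0,0,-0.4],[0,0,0]],[[0,0,-0.6],[0,0,0]]]}}

```text
t: 12.4
tool_pos: [0.5625, -0.2072, 0.2687]
orientation: [-2.106, -2.331, 0.0]
force: [0.5, -0.6, 0.3]
opening: 0.0466
gripper_force: 0.0
```

Emit:
{"api": "jog_arm", "payload": {"rows": [[[-0.2,0,0],[0,0,0]],[[-0.4,0,0],[0,0,0]],[[-0.5,0,0],[0,0,0]],[[-0.5,0,0],[0,0,0]],[[-0.5,0,0],[0,0,0]]]}}

```text
t: 12.9
tool_pos: [0.573, -0.3069, 0.2673]
orientation: [-2.107, -2.33, -0.001]
force: [0.5, -0.1, -0.2]
opening: 0.0464
gripper_force: 0.0
```

Run:
```python
from h import *
to((.5628,-.2071,.275),.107)
s=cam("scene","pics/s4.png");d=cam("side","pics/d4.png")
a=cv2.resize(s["im"][120:300,60:420],(800,400));
b=[cv2.resize(c["im"][y-38:y+37,x-75:x+75],(400,200),interpolation=cv2.INTER_CUBIC) for c,x,y in((s,142,180),(d,275,225))]
print(proj(s,(.563,-.2072,.185)),proj(d,(.563,-.2072,.185)))
cv2.imwrite("pics/c4.png",np.vstack([a,np.hstack(b)])[:,:,::-1])
```

```text
t 12.9 pos [ 0.573  -0.3069  0.2673] yaw 5.77 shift [ 0.502 -0.001 -0.039] turn [ 0.    -0.    -0.004] F [ 0.5 -0.1 -0.2] open 0.0464 grip 0.0
[136.39579777 168.22306022] [275.91132158 219.13771722]
```

View pics/c4.png

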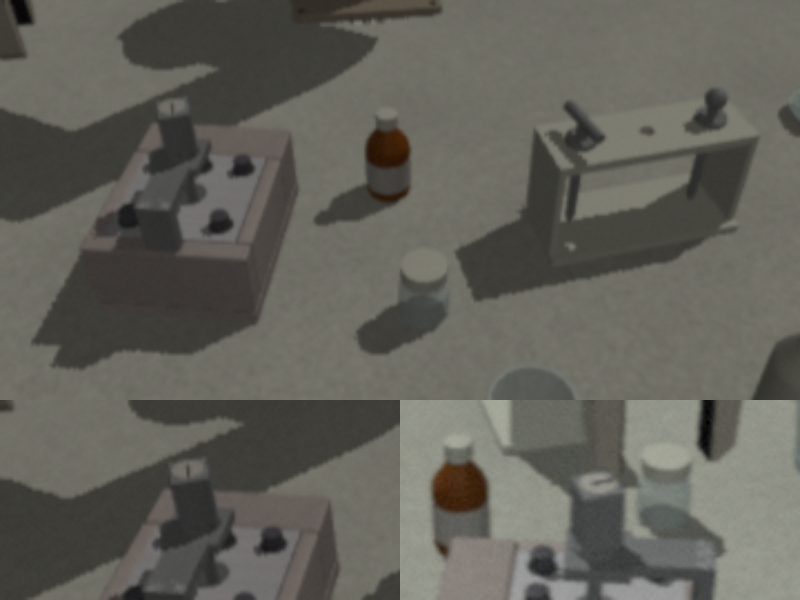

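The thermometer is seated upright in the bracket: its dial top is at about scene (138,168), against a predicted (136,168). The other rods, bottle and jar are undisturbed, and the gripper is clear. Handing in.

```bash
python3 -c "
from plant import robot; print(robot.close_job())"
```

```text
the job is handed in; nothing more can be done
None
```

The thermometer is seated in the bracket's eyelet with its collar on the plate, it was released only after seating, the T-rod, ball rod, bottle and jar are undisturbed, and the job is handed in at about 13 s.

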